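# Return the inspected reishi pots to their drip saucers

### The arm

A 6-joint arm with a two-finger parallel gripper is mounted at the origin on the work surface. World frame = base frame: x ahead of the robot, y to its left, z up, the work surface at z = 0. Lengths are in m, angles in rad, forces in N, time in s.
With the tool pointing down it reaches from about 0.3 to 0.825 m from the base axis. Payload 5.4 kg.
Tool frame: the origin (TCP) lies on the centre line of the jaws, within the pads' length; the fingertips stand 22 mm ahead of it and the grasp point (between the pads) lies 3 mm ahead of it; z points along the fingers, y is the line along which they close (so a half turn about z gives the same grasp; the last joint's range is limited). The gripper opens to 92 mm and grips with 3 to 60 N. Pads are 20 mm wide; open, the fingers measure 128 mm over their backs; the gripper's body (75 mm by 189 mm) begins 69 mm behind the grasp point.
Start: joints at [0.979, 0.158, 1.597, -0, 1.386, -0.21], TCP at [0.214, 0.534, 0.237] pointing down, gripper open.
Joint ranges: [-2.91, 2.91], [-0.94, 2.29], [0.18, 2.7], [-1.29, 4.43], [0.17, 2.64], [-3, 3]. Speed limits (rad/s): [2.57, 2.57, 3.14, 3.14, 3.14, 3.14].

### API

Orientations are given as a unit quaternion [w, x, y, z].
In Python, from workcell import manip gives the robot as it stands. The module is installed in compiled form; this text tells all that it offers.
- The arm moves only by the shell command python3 -m pendant 'ROWS' [FORCE]. ROWS is a JSON object of lists of equal length, an entry for each row: "delta_pos": the shift along the tool's x, y, z in mm, a list of three; "delta_rot": the turn, a rotation vector about the tool's x, y, z in degrees, a list of three; "gripper": the gripper command: -1 is shut, 1 is fully open, values between are in proportion. In form: {"delta_pos": [[dx, dy, dz], ...], "delta_rot": [[ax, ay, az], ...], "gripper": [gripper, ...]}. A call has 1 to 12 rows; each row shifts and turns the commanded pose from where the row before left it, along the tool's axes as they then stand; what a row does not reach is not made up. A row lasts 1/8 s, in which the tool goes at most 62.5 mm and 10.7 degrees, less where a joint would pass 70% of its speed; a pose out of reach is approached as far as the arm can. A call with a gripper value outside its range is refused whole. The fingers move at their own pace and stop on an object; FORCE is the grip in N (left out, the last holds). Time passes only in rows, so rows that do not move let the fingers close. It gives the time, the measured TCP pose, the force, the opening and the grip force at its end, in the units of the state.
- manip.read_state(): the state, without advancing time (a new reading comes with each control period).
- manip.grab_frame(name): name is "side" or "top"; returns (picture, depth): 480x640x3 uint8, blue, green, red; 480x640 float32, m along the optical axis (not along the pixel's ray), 0 where there is no reading.
- manip.calibration(name): a dict with "fovy" (degrees; the focal length in pixels is half the picture's height over the tangent of half this angle, whatever the lens; pixels are square), "cx", "cy" (the principal point, pixels), "R" (3x3) and "t" (3): a world point X has camera coordinates R X + t. Camera axes: x right, y down, z forward; pixel columns grow to the right and rows downward; lengths in m; the calibration is good to about 2 mm. A picture is of the moment at which its call begins. calibration takes no time and is no camera call.
- manip.close_job(): hands the job in; it is judged then, once.
The state is a dict: "t": time; "joint_positions": joint angles; "qd": joint speeds; "effort": joint torques, N m; "tool_pos": TCP position; "eef_rot": TCP orientation; "force": force on the tool from outside, world axes, zero at the start; "moment": the same for the moment, N m; "width": opening from 0.0 (shut) to 1.0 (fully open); "grip_force": force on a finger pad.
Only numpy, scipy, OpenCV 4.12 (cv2) and the standard library are available. Lean on these libraries where they do the work, as an engineer would, in place of code of your own. Each camera call takes 0.05 s, during which the arm holds its last target. There are 200 camera calls.

### The job

The inspected reishi grow pots must go back to their drip saucers: stand each of the four white pots in the grey saucer that has the same shape as its foot, the large round pot in the large round saucer and the small round pot in the small one, down flat on the saucer's floor within the rim. Keep the pots upright all the way, and leave the misting bottle and the hygrometer where they stand.

Things in the scene. Friction and masses are not known exactly. Their poses are not given: they have to be found in the camera images.
- pot_large_round_center (a point): Loose white plastic grow pot with straight upright sides, round, 64 mm in diameter, 60 mm tall, brown substrate on top from which small hard reishi brackets grow, inside the pot's outline, to at most 25 mm above the rim (85 mm above the foot); 50 to 260 g. Grip it by its sides, best in their upper half. The point is the pot's centre, 30 mm above its foot; z is up.
- pot_small_round_center (a point): Loose white plastic grow pot with straight upright sides, round, 44 mm in diameter, 60 mm tall, brown substrate on top from which small hard reishi brackets grow, inside the pot's outline, to at most 25 mm above the rim (85 mm above the foot); 50 to 260 g. Grip it by its sides, best in their upper half. The point is the pot's centre, 30 mm above its foot; z is up.
- pot_square_center (a point): Loose white plastic grow pot with straight upright sides, square, 54 x 54 mm with sides along its x and y axes, 60 mm tall, brown substrate on top from which small hard reishi brackets grow, inside the pot's outline, to at most 25 mm above the rim (85 mm above the foot); 50 to 260 g. Grip it by its sides, best in their upper half. The point is the pot's centre, 30 mm above its foot; z is up.
- pot_oblong_center (a point): Loose white plastic grow pot with straight upright sides, oblong, 48 mm along its x axis and 96 mm along its y axis, 60 mm tall, brown substrate on top from which small hard reishi brackets grow, inside the pot's outline, to at most 25 mm above the rim (85 mm above the foot); 50 to 260 g. Grip it by its sides, best in their upper half. The point is the pot's centre, 30 mm above its foot; z is up.
- saucer_large_round: Fixed grey plastic drip saucer, empty, round, 80 mm in inside diameter (86 mm outside): floor 4 mm thick, so its upper face is 4 mm above the table, rim 3 mm thick and 14 mm above the table. The origin is the centre of its underside, on the table; z is up. It gives the matching pot 8 mm of room on every side.
- saucer_small_round: Fixed grey plastic drip saucer, empty, round, 60 mm in inside diameter (66 mm outside): floor 4 mm thick, so its upper face is 4 mm above the table, rim 3 mm thick and 14 mm above the table. The origin is the centre of its underside, on the table; z is up. It gives the matching pot 8 mm of room on every side.
- saucer_square: Fixed grey plastic drip saucer, empty, square, 70 x 70 mm inside (76 mm outside), sides along its x and y axes: floor 4 mm thick, so its upper face is 4 mm above the table, rim 3 mm thick and 14 mm above the table. The origin is the centre of its underside, on the table; z is up. It gives the matching pot 8 mm of room on every side.
- saucer_oblong: Fixed grey plastic drip saucer, empty, oblong, 64 mm along its x axis and 112 mm along its y axis inside (70 x 118 mm outside): floor 4 mm thick, so its upper face is 4 mm above the table, rim 3 mm thick and 14 mm above the table. The origin is the centre of its underside, on the table; z is up. It gives the matching pot 8 mm of room on every side.
- mist_bottle: Bystander: loose misting bottle standing upright at one side of the table, 64 mm in diameter, 190 mm tall with its spray head; origin at the centre of its underside.
- hygrometer: Bystander: loose small white hygrometer standing beyond the work, 35 x 90 x 55 mm tall; origin at the centre of its underside.
Not all that is in view belongs to the job. What is shaped like the part that bears pot_oblong_center but red is not meant.

How it is judged:
At the end, for the whole second after the job is handed in: Each pot stands upright (within about 4.5 degrees) and at rest flat on the floor of its own saucer (foot within 4 mm of the floor's height), its centre within 13 mm of the saucer's centre (horizontal distance between pot_large_round_center and saucer_large_round below 0.013 m and z of pot_large_round_center in the frame of saucer_large_round between 0.03 and 0.038 m and angle between each of pot_large_round_center, pot_small_round_center, pot_square_center, pot_oblong_center's own z axis and vertical below 0.08 rad and linear speed of each of pot_large_round, pot_small_round, pot_square, pot_oblong below 0.02 m/s and horizontal distance between pot_small_round_center and saucer_small_round below 0.013 m and z of pot_small_round_center in the frame of saucer_small_round between 0.03 and 0.038 m and horizontal distance between pot_square_center and saucer_square below 0.013 m and z of pot_square_center in the frame of saucer_square between 0.03 and 0.038 m and horizontal distance between pot_oblong_center and saucer_oblong below 0.013 m and z of pot_oblong_center in the frame of saucer_oblong between 0.03 and 0.038 m); the robot touches nothing.
It fails at once if a pot is tipped by more than 35 degrees (angle between any of pot_large_round_center, pot_small_round_center, pot_square_center, pot_oblong_center's own z axis and vertical above 0.61 rad).
It fails at once if the mist bottle is pushed by more than 25 mm or knocked over (distance of mist_bottle from where it was at the start of the episode above 0.025 m or angle between mist_bottle's own z axis and vertical above 0.5 rad).
It fails at once if the hygrometer is pushed by more than 25 mm or knocked over (distance of hygrometer from where it was at the start of the episode above 0.025 m or angle between hygrometer's own z axis and vertical above 0.5 rad).
It also fails if it takes over 112 s, if anything falls off the work surface, if the arm or the gripper's body presses on something with over 40 N, if the wrist force passes 120 N, or if a joint passes its speed limit or range.

## Working session

There is one attempt and no reset: what is moved stays moved. The work goes in short steps, Python scripts to look and compute and a shell command to move; the robot and the scene stay as the last step left them, time stands still between calls to the robot, and variables do not carry over. Pictures are saved under pics/ and viewed, at most 14 in all, crops included, and the job is handed in when it is done.

```bash
mkdir -p pics; python3 - <<'E'
from workcell import manip
import cv2,numpy as np
for n in("top","side"):
    p,d=manip.grab_frame(n); cv2.imwrite(f"pics/{n}0.png",p); np.save(f"{n}0.npy",d)
    print(n,manip.calibration(n))
print(manip.read_state())
E
```

```text
top {'fovy': 57.960705724936396, 'cx': 321.2346194595432, 'cy': 239.42683996315554, 'R': array([[-6.02470518e-04, -9.99997666e-01,  2.07467585e-03],
       [-9.76377562e-01,  1.39960970e-04, -2.16071369e-01],
       [ 2.16070575e-01, -2.15584358e-03, -9.76375368e-01]]), 't': array([-0.0086621 ,  0.58179895,  0.9466009 ])}
side {'fovy': 55.32758635988657, 'cx': 318.9167060729048, 'cy': 242.50380067109845, 'R': array([[-0.99961426, -0.02204109,  0.0168973 ],
       [-0.02617812,  0.54456875, -0.83830757],
       [ 0.00927547, -0.83842654, -0.54493568]]), 't': array([0.54942464, 0.05963373, 1.14797441])}
{'t': 0.1, 'joint_positions': array([ 9.78926513e-01,  1.58986873e-01,  1.59810896e+00,  2.02516407e-05,
        1.38618344e+00, -2.10110127e-01]), 'qd': array([ 0.00105716, -0.00165736, -0.00293372,  0.0007351 , -0.0006429 ,
       -0.00129983]), 'effort': array([ 9.33579104e-04, -3.86499846e+01, -3.22962499e+01,  7.03754928e-02,
        3.39068205e-02, -7.58470355e-05]), 'tool_pos': array([0.21393786, 0.5331519 , 0.23571553]), 'eef_rot': array([-3.38332278e-04,  1.89724597e-01,  9.81836985e-01, -7.72530717e-04]), 'force': array([0.39440979, 0.36552417, 0.23613634]), 'moment': array([0.01379657, 0.0149854 , 0.03140485]), 'grip_force': 0.0, 'width': 0.9972099979514184}
```

View pics/top0.png

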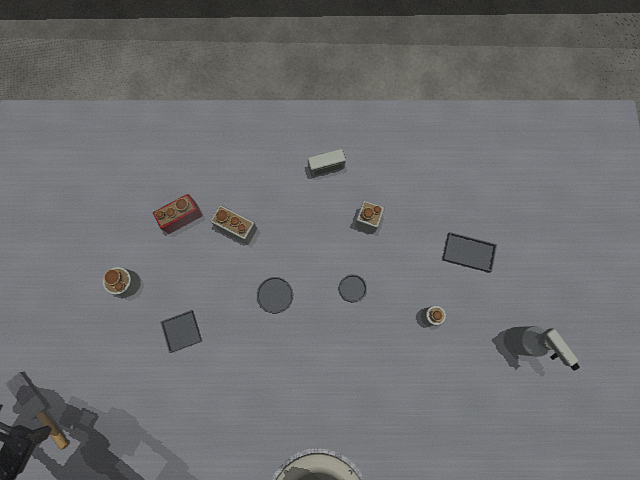

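View pics/side0.png

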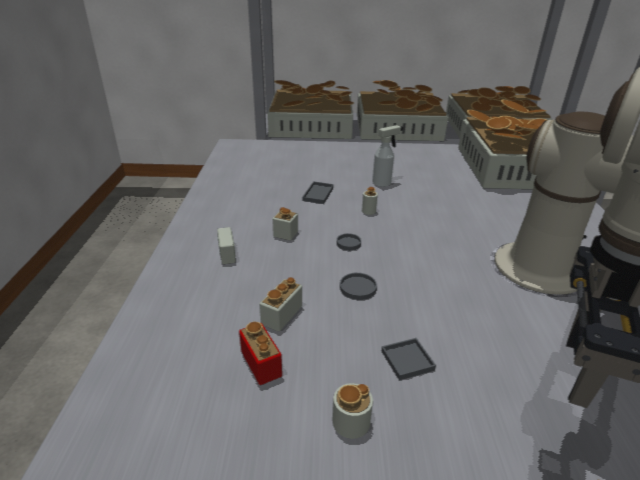

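```bash
cat > h.py <<'E'
from workcell import manip
import cv2,numpy as np
def cloud(d,n="top"):
    c=manip.calibration(n); f=240/np.tan(np.radians(c["fovy"]/2))
    v,u=np.mgrid[:480,:640]
    P=np.stack([(u-c["cx"])/f*d,(v-c["cy"])/f*d,d],-1)
    W=(P-c["t"])@c["R"]; W[d==0]=np.nan; return W
def fit(W,uv,r,z0,z1):
    u,v=uv; w=W[v-r:v+r,u-r:u+r].reshape(-1,3)
    w=w[(w[:,2]>z0)&(w[:,2]<z1)]; q=(w[:,:2]*1000).astype(np.float32)
    (c,s,a)=cv2.minAreaRect(q); cc,rr=cv2.minEnclosingCircle(q)
    return f"n={len(q)} rect c={np.round(c,1)} s={np.round(s,1)} a={a:.1f} circ={np.round(cc,1)} r={rr:.1f} ztop={np.nanmax(w[:,2])*1000:.1f}"
T=dict(L=(117,281),S=(435,314),Q=(369,216),O=(233,224),red=(177,212))
D=dict(L=(275,295),S=(352,289),Q=(182,331),O=(470,252))
E
python3 - <<'E'
from h import *
d=np.load("top0.npy"); W=cloud(d)
t=W[300:400,300:420,2]; print("table z",np.nanmedian(W[380:420,200:260,2]),np.nanstd(W[380:420,200:260,2]))
for k,uv in T.items(): print("pot",k,fit(W,uv,24,.03,.1))
for k,uv in D.items(): print("sau",k,fit(W,uv,34,.009,.03)); print("  fl",np.nanmedian(W[uv[1]-3:uv[1]+3,uv[0]-3:uv[0]+3,2]))
print("bottle",fit(W,(535,342),30,.02,.12),"hyg",fit(W,(327,162),26,.02,.1))
im=cv2.imread("pics/top0.png")
cv2.imwrite("pics/crop1.png",cv2.resize(im[140:360,95:315],None,fx=2.7,fy=2.7,interpolation=cv2.INTER_CUBIC))
cv2.imwrite("pics/crop2.png",cv2.resize(im[140:360,315:515],None,fx=2.7,fy=2.7,interpolation=cv2.INTER_CUBIC))
E
```

```text
table z 0.00027123249943573506 0.0019005925496254814
pot L n=750 rect c=[485.9 457.8] s=[60.4 63.2] a=55.2 circ=[486.6 459.9] r=33.2 ztop=86.1
pot S n=345 rect c=[ 408.8 -266.4] s=[42.1 42.6] a=35.4 circ=[ 408.2 -267.1] r=22.2 ztop=85.1
pot Q n=555 rect c=[ 645.7 -125.5] s=[53.4 55.3] a=71.1 circ=[ 645.  -124.7] r=36.0 ztop=85.0
pot O n=885 rect c=[625.8 201.4] s=[95.7 48.5] a=62.7 circ=[626.1 201.5] r=52.1 ztop=83.4
pot red n=965 rect c=[652.  339.6] s=[49.1 96.6] a=29.6 circ=[652.1 339.4] r=51.4 ztop=84.7
sau L n=169 rect c=[459.  102.4] s=[84.2 83.6] a=89.7 circ=[458.9 102.4] r=43.2 ztop=19.5
  fl 0.004765493208863743
sau S n=106 rect c=[475.1 -84.9] s=[62.6 64.7] a=89.9 circ=[474.9 -84.5] r=32.7 ztop=19.2
  fl 0.004418536723095585
sau Q n=225 rect c=[373.8 321. ] s=[76.4 77.3] a=20.4 circ=[374.  320.7] r=53.0 ztop=19.9
  fl 0.004083481531734589
sau O n=277 rect c=[ 563.2 -372.2] s=[119.1  71.6] a=75.0 circ=[ 562.8 -371.9] r=67.6 ztop=20.3
  fl 0.003815364908355448
bottle n=804 rect c=[ 351.5 -461.6] s=[63.7 51.6] a=1.1 circ=[ 351.6 -467.7] r=31.9 ztop=119.8 hyg n=667 rect c=[785.4 -22.1] s=[36.6 89.8] a=16.1 circ=[786.1 -22.1] r=47.1 ztop=60.4
```

View pics/crop1.png

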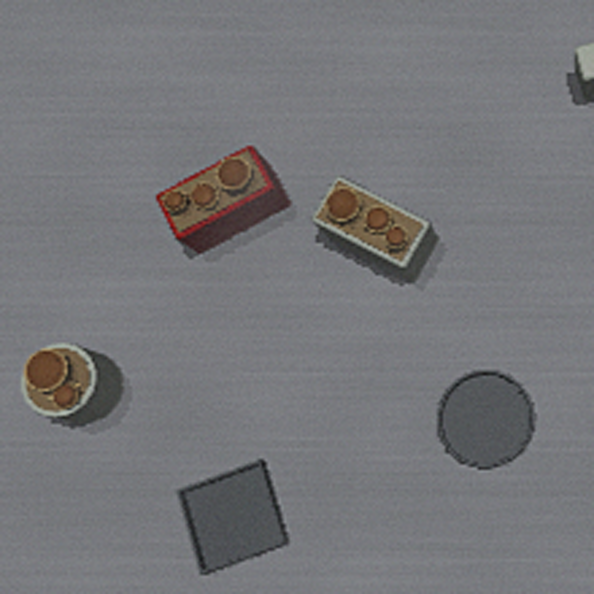

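View pics/crop2.png

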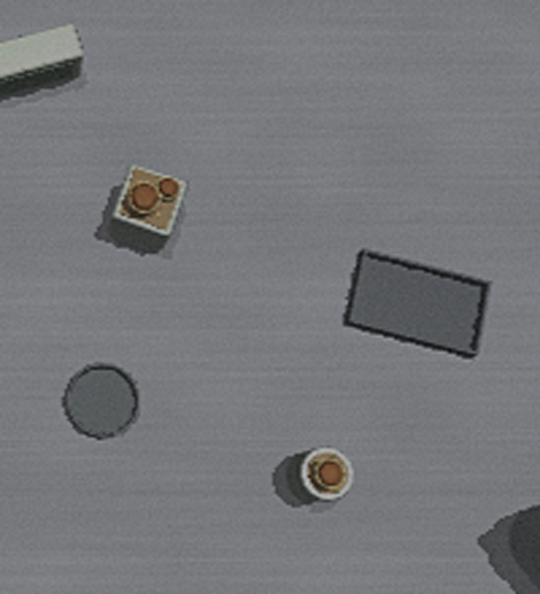

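White pot at (233,224) and red one at (177,212) are both oblong. The white one is meant because red is excluded, and the crop confirms it. Pots (top view): large round (117,281), square (369,216), small round (435,316). Saucers: large (275,295), small (352,289), square (182,331), oblong (470,252).

```bash
cat > go.py <<'E'
# usage: go.py x y z(mm) yaw_of_tool_y(deg): deltas in present tool axes, then the turn about tool z
import sys
from h import *
from scipy.spatial.transform import Rotation as Ro
s=manip.read_state(); x=np.array(sys.argv[1:4],float); q=s["eef_rot"]
R=Ro.from_quat([q[1],q[2],q[3],q[0]]); M=R.as_matrix(); y=np.degrees(np.arctan2(M[1,1],M[0,1]))
dp=M.T@(x-s["tool_pos"]*1000); t=y-float(sys.argv[4]); t=(t+90)%180-90
print("pos",np.round(s["tool_pos"]*1000,1),"yaw %.1f"%y,"delta",np.round(dp,1),"turn z %.1f"%t,"q6 %.2f"%s["joint_positions"][5],"tilt %.2f"%np.degrees(np.arccos(-M[2,2])))
E
python3 go.py 486.5 459 150 68.1
```

```text
pos [213.9 533.2 235.7] yaw 68.1 delta [-280.6   32.9   85.6] turn z 0.0 q6 -0.21 tilt 0.10
```

```bash
python3 -m pendant '{"delta_pos":[[-15,2,0],[-33,4,10],[-33,4,12],[-33,4,12],[-33,4,12],[-33,4,12],[-33,4,12],[-33,4,12],[-24,2,4],[-10.6,0.9,0],[0,0,0]],"delta_rot":[[0,0,0],[0,0,0],[0,0,0],[0,0,0],[0,0,0],[0,0,0],[0,0,0],[0,0,0],[0,0,0],[0,0,0],[0,0,0]],"gripper":[1,1,1,1,1,1,1,1,1,1,1]}' 25; python3 go.py 486.5 459 48 68.1
```

```text
t: 1.48
tool_pos: [0.4874, 0.4596, 0.1512]
eef_rot: [0.0, 0.19, 0.982, 0.0]
force: [-0.0, -0.3, -0.4]
width: 1.001
grip_force: 0.0
pos [487.4 459.6 151.2] yaw 68.1 delta [  0.6  -0.9 103.2] turn z -0.0 q6 -0.61 tilt 0.04
```

Descend and grip.

```bash
python3 -m pendant '{"delta_pos":[[0,-1,20],[0,0,25],[0,0,25],[0,0,20],[0,0,12],[0,0,0],[0,0,0],[0,0,0],[0,0,0],[0,0,0],[0,0,0],[0,0,0]],"delta_rot":[[0,0,0],[0,0,0],[0,0,0],[0,0,0],[0,0,0],[0,0,0],[0,0,0],[0,0,0],[0,0,0],[0,0,0],[0,0,0],[0,0,0]],"gripper":[1,1,1,1,1,1,-1,-1,-1,-1,-1,-1]}' 25; python3 go.py 459 102.4 200 68.1
```

```text
t: 2.98
tool_pos: [0.4871, 0.4591, 0.0495]
eef_rot: [0.001, 0.19, 0.982, 0.001]
force: [0.0, 1.1, 4.6]
width: 0.689
grip_force: 25.0
pos [487.1 459.1  49.5] yaw 68.1 delta [-106.9 -341.3 -150.9] turn z 0.0 q6 -0.61 tilt 0.10
```

```bash
python3 -m pendant '{"delta_pos":[[0,0,-10],[0,0,-20],[0,0,-25],[0,0,-25],[0,0,-15],[-4,-14,-5],[-10,-32,0],[-10,-32,0],[-10,-32,0],[-10,-32,0],[-10,-32,0],[-10,-32,0]],"delta_rot":[[0,0,0],[0,0,0],[0,0,0],[0,0,0],[0,0,0],[0,0,0],[0,0,0],[0,0,0],[0,0,0],[0,0,0],[0,0,0],[0,0,0]],"gripper":[-1,-1,-1,-1,-1,-1,-1,-1,-1,-1,-1,-1]}'; python3 -m pendant '{"delta_pos":[[-10,-32,0],[-10,-32,0],[-10,-32,0],[-8,-26,0],[-5,-13,0],[0,0,0],[0,0,0]],"delta_rot":[[0,0,0],[0,0,0],[0,0,0],[0,0,0],[0,0,0],[0,0,0],[0,0,0]],"gripper":[-1,-1,-1,-1,-1,-1,-1]}'; python3 go.py 459 102.4 53 68.1
```

```text
t: 4.47
tool_pos: [0.4679, 0.2416, 0.1476]
eef_rot: [-0.001, 0.19, 0.982, -0.001]
force: [0.4, 0.7, -0.6]
width: 0.692
grip_force: 25.0
t: 5.35
tool_pos: [0.4586, 0.1029, 0.1484]
eef_rot: [-0.0, 0.19, 0.982, 0.0]
force: [-0.2, -0.7, -1.4]
width: 0.694
grip_force: 25.0
pos [458.6 102.9 148.4] yaw 68.1 delta [-0.6 -0.3 95.4] turn z 0.0 q6 -1.23 tilt 0.03
```

```bash
python3 -m pendant '{"delta_pos":[[0,0,20],[0,0,25],[0,0,25],[0,0,15],[0,0,7],[0,0,2.5],[0,0,0],[0,0,0]],"delta_rot":[[0,0,0],[0,0,0],[0,0,0],[0,0,0],[0,0,0],[0,0,0],[0,0,0],[0,0,0]],"gripper":[-1,-1,-1,-1,-1,-1,-1,-1]}'; python3 -m pendant '{"delta_pos":[[0,0,0],[0,0,0],[0,0,0],[0,0,0],[0,0,0],[0,0,-10],[0,0,-25],[0,0,-30],[0,0,-30],[0,0,-10],[0,0,0]],"delta_rot":[[0,0,0],[0,0,0],[0,0,0],[0,0,0],[0,0,0],[0,0,0],[0,0,0],[0,0,0],[0,0,0],[0,0,0],[0,0,0]],"gripper":[1,1,1,1,1,1,1,1,1,1,1]}'; python3 go.py 625.8 201.4 160 -27.3
```

```text
t: 6.35
tool_pos: [0.4594, 0.1023, 0.0548]
eef_rot: [0.001, 0.19, 0.982, 0.0]
force: [-0.3, -0.3, -1.2]
width: 0.69
grip_force: 25.0
t: 7.72
tool_pos: [0.4591, 0.1023, 0.1595]
eef_rot: [0.001, 0.19, 0.982, 0.0]
force: [0.2, 0.4, -1.1]
width: 1.002
grip_force: 0.0
pos [459.1 102.3 159.5] yaw 68.1 delta [-117.8  154.1   -0.3] turn z -84.6 q6 -1.23 tilt 0.07
```

```bash
python3 -m pendant '{"delta_pos":[[-12,15,0],[-24,31,0],[-24,31,0],[-24,31,0],[-22,30,0],[-11.8,16.1,0],[0,0,0],[0,0,0],[0,0,0],[0,0,0],[0,0,0],[0,0,0]],"delta_rot":[[0,0,0],[0,0,0],[0,0,0],[0,0,0],[0,0,0],[0,0,0],[0,0,9],[0,0,9],[0,0,9],[0,0,9],[0,0,9],[0,0,9]],"gripper":[1,1,1,1,1,1,1,1,1,1,1,1]}'; python3 -m pendant '{"delta_pos":[[0,0,0],[0,0,0],[0,0,0],[0,0,0],[0,0,0],[0,0,0],[0,0,0]],"delta_rot":[[0,0,9],[0,0,9],[0,0,9],[0,0,9],[0,0,5.4],[0,0,0],[0,0,0]],"gripper":[1,1,1,1,1,1,1]}'; python3 go.py 625.8 201.4 48 -27.3
```

```text
t: 9.22
tool_pos: [0.6244, 0.2012, 0.1567]
eef_rot: [-0.001, 0.617, 0.787, -0.001]
force: [-0.3, -0.1, -0.0]
width: 1.001
grip_force: 0.0
t: 10.1
tool_pos: [0.625, 0.2014, 0.158]
eef_rot: [-0.0, 0.853, 0.521, -0.001]
force: [-0.7, -0.9, 0.1]
width: 1.002
grip_force: 0.0
pos [625.  201.4 158. ] yaw -27.2 delta [  0.5   0.9 110. ] turn z 0.1 q6 0.60 tilt 0.10
```

```bash
python3 -m pendant '{"delta_pos":[[0.5,1,20],[0,0,25],[0,0,25],[0,0,22],[0,0,14],[0,0,4],[0,0,0],[0,0,0],[0,0,0],[0,0,0],[0,0,0],[0,0,0]],"delta_rot":[[0,0,0],[0,0,0],[0,0,0],[0,0,0],[0,0,0],[0,0,0],[0,0,0],[0,0,0],[0,0,0],[0,0,0],[0,0,0],[0,0,0]],"gripper":[1,1,1,1,1,1,-1,-1,-1,-1,-1,-1]}' 25; python3 -m pendant '{"delta_pos":[[0,0,0],[0,0,0],[0,0,-10],[0,0,-25],[0,0,-30],[0,0,-30],[0,0,-30],[0,0,-15],[0,0,0],[0,0,0]],"delta_rot":[[0,0,0],[0,0,0],[0,0,0],[0,0,0],[0,0,0],[0,0,0],[0,0,0],[0,0,0],[0,0,0],[0,0,0]],"gripper":[-1,-1,-1,-1,-1,-1,-1,-1,-1,-1]}'; python3 go.py 563.2 -372.2 185 -15
```

```text
t: 11.6
tool_pos: [0.6267, 0.2015, 0.0494]
eef_rot: [-0.0, 0.854, 0.52, 0.0]
force: [-0.9, 0.1, 2.9]
width: 0.514
grip_force: 25.0
t: 12.85
tool_pos: [0.6257, 0.2013, 0.1873]
eef_rot: [-0.001, 0.854, 0.52, -0.001]
force: [-0.2, -0.1, -3.0]
width: 0.522
grip_force: 25.0
pos [625.7 201.3 187.3] yaw -27.3 delta [-538.3  207.2    2.7] turn z -12.3 q6 0.60 tilt 0.16
```

```bash
python3 -m pendant '{"delta_pos":[[-15,6,0],[-38,14.5,0],[-38,14.5,0],[-38,14.5,0],[-38,14.5,0],[-38,14.5,0],[-38,14.5,0],[-38,14.5,0],[-38,14.5,0],[-38,14.5,0],[-38,14.5,0],[-38,14.5,0]],"delta_rot":[[0,0,0],[0,0,0],[0,0,0],[0,0,0],[0,0,0],[0,0,0],[0,0,0],[0,0,0],[0,0,0],[0,0,0],[0,0,0],[0,0,0]],"gripper":[-1,-1,-1,-1,-1,-1,-1,-1,-1,-1,-1,-1]}'; python3 -m pendant '{"delta_pos":[[-38,14.5,0],[-38,14.5,0],[-20,8.5,0],[-9.3,4.2,0],[0,0,0],[0,0,0],[0,0,0],[0,0,0]],"delta_rot":[[0,0,0],[0,0,0],[0,0,0],[0,0,0],[0,0,-6],[0,0,-6.3],[0,0,0],[0,0,0]],"gripper":[-1,-1,-1,-1,-1,-1,-1,-1]}'; python3 go.py 563.2 -372.2 54 -15
```

```text
t: 14.35
tool_pos: [0.5739, -0.2612, 0.1881]
eef_rot: [-0.001, 0.854, 0.52, -0.0]
force: [0.7, 0.2, -1.8]
width: 0.52
grip_force: 25.0
t: 15.35
tool_pos: [0.5643, -0.3713, 0.1891]
eef_rot: [-0.0, 0.794, 0.609, 0.0]
force: [0.0, -0.1, -0.5]
width: 0.52
grip_force: 25.0
pos [ 564.3 -371.3  189.1] yaw -15.0 delta [ -1.2  -0.8 135.1] turn z -0.0 q6 -0.50 tilt 0.02
```

```bash
python3 -m pendant '{"delta_pos":[[-0.6,-0.4,20],[0,0,30],[0,0,30],[0,0,28],[0,0,15],[0,0,8],[0,0,3],[0,0,0],[0,0,0]],"delta_rot":[[0,0,0],[0,0,0],[0,0,0],[0,0,0],[0,0,0],[0,0,0],[0,0,0],[0,0,0],[0,0,0]],"gripper":[-1,-1,-1,-1,-1,-1,-1,-1,-1]}'; python3 -m pendant '{"delta_pos":[[0,0,0],[0,0,0],[0,0,0],[0,0,0],[0,0,0],[0,0,-10],[0,0,-25],[0,0,-30],[0,0,-30],[0,0,-10],[0,0,0]],"delta_rot":[[0,0,0],[0,0,0],[0,0,0],[0,0,0],[0,0,0],[0,0,0],[0,0,0],[0,0,0],[0,0,0],[0,0,0],[0,0,0]],"gripper":[1,1,1,1,1,1,1,1,1,1,1]}'; python3 go.py 408.5 -266.8 155 -15
```

```text
t: 16.48
tool_pos: [0.5641, -0.3729, 0.0561]
eef_rot: [0.001, 0.793, 0.609, 0.0]
force: [-0.3, -0.1, -0.8]
width: 0.52
grip_force: 25.0
t: 17.85
tool_pos: [0.5638, -0.3727, 0.1607]
eef_rot: [0.001, 0.793, 0.609, 0.0]
force: [0.9, 0.1, -0.2]
width: 1.001
grip_force: 0.0
pos [ 563.8 -372.7  160.7] yaw -15.0 delta [  62.2 -177.4    5.5] turn z 0.0 q6 -0.50 tilt 0.08
```

```bash
python3 -m pendant '{"delta_pos":[[5,-14,0],[11,-32,0],[11,-32,0],[11,-32,0],[11,-32,3],[9,-24,3],[4.2,-11.4,0],[0,0,0],[0,0,0]],"delta_rot":[[0,0,0],[0,0,0],[0,0,0],[0,0,0],[0,0,0],[0,0,0],[0,0,0],[0,0,0],[0,0,0]],"gripper":[1,1,1,1,1,1,1,1,1]}'; python3 -m pendant '{"delta_pos":[[0,0,20],[0,0,30],[0,0,30],[0,0,18],[0,0,8],[0,0,0],[0,0,0],[0,0,0],[0,0,0],[0,0,0],[0,0,0],[0,0,0]],"delta_rot":[[0,0,0],[0,0,0],[0,0,0],[0,0,0],[0,0,0],[0,0,0],[0,0,0],[0,0,0],[0,0,0],[0,0,0],[0,0,0],[0,0,0]],"gripper":[1,1,1,1,1,1,-1,-1,-1,-1,-1,-1]}' 25;python3 -m pendant '{"delta_pos":[[0,0,0],[0,0,0],[0,0,-10],[0,0,-25],[0,0,-30],[0,0,-30],[0,0,-10],[0,0,0],[0,0,0]],"delta_rot":[[0,0,0],[0,0,0],[0,0,0],[0,0,0],[0,0,0],[0,0,0],[0,0,0],[0,0,0],[0,0,0]],"gripper":[-1,-1,-1,-1,-1,-1,-1,-1,-1]}'; python3 go.py 475 -84.8 155 -15
```

```text
t: 18.98
tool_pos: [0.4088, -0.2671, 0.1542]
eef_rot: [0.0, 0.793, 0.609, 0.0]
force: [0.7, -0.6, -0.5]
width: 0.998
grip_force: 0.0
t: 20.48
tool_pos: [0.4083, -0.2665, 0.0482]
eef_rot: [0.0, 0.793, 0.609, -0.0]
force: [-0.0, 0.4, 2.0]
width: 0.475
grip_force: 25.0
t: 21.6
tool_pos: [0.4076, -0.2659, 0.1517]
eef_rot: [-0.001, 0.793, 0.609, -0.0]
force: [-0.5, -1.5, -1.2]
width: 0.472
grip_force: 25.0
pos [ 407.6 -265.9  151.7] yaw -15.0 delta [192.3  18.3  -3.1] turn z 0.0 q6 -0.57 tilt 0.14
```

```bash
python3 -m pendant '{"delta_pos":[[15,1.5,0],[33,3,0],[33,3,0],[33,3,0],[33,3,0],[30,3,0],[15.3,1.8,0],[0,0,0],[0,0,0]],"delta_rot":[[0,0,0],[0,0,0],[0,0,0],[0,0,0],[0,0,0],[0,0,0],[0,0,0],[0,0,0],[0,0,0]],"gripper":[-1,-1,-1,-1,-1,-1,-1,-1,-1]}'; python3 -m pendant '{"delta_pos":[[0,0,20],[0,0,28],[0,0,25],[0,0,15],[0,0,8],[0,0,2.5],[0,0,0],[0,0,0]],"delta_rot":[[0,0,0],[0,0,0],[0,0,0],[0,0,0],[0,0,0],[0,0,0],[0,0,0],[0,0,0]],"gripper":[-1,-1,-1,-1,-1,-1,-1,-1]}';python3 -m pendant '{"delta_pos":[[0,0,0],[0,0,0],[0,0,0],[0,0,0],[0,0,0],[0,0,-10],[0,0,-25],[0,0,-30],[0,0,-30],[0,0,-10],[0,0,0]],"delta_rot":[[0,0,0],[0,0,0],[0,0,0],[0,0,0],[0,0,0],[0,0,0],[0,0,0],[0,0,0],[0,0,0],[0,0,0],[0,0,0]],"gripper":[1,1,1,1,1,1,1,1,1,1,1]}'; python3 go.py 645.7 -125.5 155 -18.9
```

```text
t: 22.72
tool_pos: [0.4754, -0.0861, 0.153]
eef_rot: [-0.0, 0.793, 0.609, -0.0]
force: [-0.7, -0.4, -0.8]
width: 0.477
grip_force: 25.0
t: 23.72
tool_pos: [0.4762, -0.0857, 0.0553]
eef_rot: [0.001, 0.793, 0.609, 0.0]
force: [0.4, -1.1, -0.6]
width: 0.477
grip_force: 25.0
t: 25.1
tool_pos: [0.4759, -0.0856, 0.16]
eef_rot: [0.001, 0.793, 0.609, 0.0]
force: [0.4, 0.4, -0.2]
width: 1.0
grip_force: 0.0
pos [475.9 -85.6 160. ] yaw -15.0 delta [  5.3 174.3   5.2] turn z 3.9 q6 -0.17 tilt 0.07
```

```bash
python3 -m pendant '{"delta_pos":[[1,15,0],[1,33,0],[1,33,0],[1,33,3],[1.3,33,2],[0,19,0],[0,8.3,0],[0,0,0],[0,0,0],[0,0,0]],"delta_rot":[[0,0,0],[0,0,0],[0,0,0],[0,0,0],[0,0,0],[0,0,0],[0,0,0],[0,0,3.9],[0,0,0],[0,0,0]],"gripper":[1,1,1,1,1,1,1,1,1,1]}'; python3 -m pendant '{"delta_pos":[[0,0,20],[0,0,30],[0,0,30],[0,0,18],[0,0,8],[0,0,0],[0,0,0],[0,0,0],[0,0,0],[0,0,0],[0,0,0],[0,0,0]],"delta_rot":[[0,0,0],[0,0,0],[0,0,0],[0,0,0],[0,0,0],[0,0,0],[0,0,0],[0,0,0],[0,0,0],[0,0,0],[0,0,0],[0,0,0]],"gripper":[1,1,1,1,1,1,-1,-1,-1,-1,-1,-1]}' 25;python3 -m pendant '{"delta_pos":[[0,0,0],[0,0,0],[0,0,-10],[0,0,-25],[0,0,-30],[0,0,-30],[0,0,-30],[0,0,-10],[0,0,0],[0,0,0]],"delta_rot":[[0,0,0],[0,0,0],[0,0,0],[0,0,0],[0,0,0],[0,0,0],[0,0,0],[0,0,0],[0,0,0],[0,0,0]],"gripper":[-1,-1,-1,-1,-1,-1,-1,-1,-1,-1]}'; python3 go.py 373.9 321 185 20.4
```

```text
t: 26.35
tool_pos: [0.6448, -0.1252, 0.1542]
eef_rot: [-0.0, 0.813, 0.582, -0.0]
force: [-0.6, -0.5, -0.1]
width: 0.998
grip_force: 0.0
t: 27.85
tool_pos: [0.6455, -0.1255, 0.0489]
eef_rot: [0.0, 0.813, 0.582, 0.0]
force: [-0.6, 0.1, 1.8]
width: 0.588
grip_force: 24.9
t: 29.1
tool_pos: [0.6445, -0.1251, 0.1817]
eef_rot: [-0.001, 0.813, 0.582, -0.001]
force: [0.1, -0.5, -1.8]
width: 0.587
grip_force: 24.9
pos [ 644.5 -125.1  181.7] yaw -18.9 delta [ 334.6 -400.4   -2.1] turn z -39.3 q6 -0.05 tilt 0.17
```

```bash
python3 -m pendant '{"delta_pos":[[10,-12,0],[25,-30,0],[25,-30,0],[25,-30,0],[25,-30,0],[25,-30,0],[25,-30,0],[25,-30,0],[25,-30,0],[25,-30,0],[25,-30,0],[25,-30,0]],"delta_rot":[[0,0,0],[0,0,0],[0,0,0],[0,0,0],[0,0,0],[0,0,0],[0,0,0],[0,0,0],[0,0,0],[0,0,0],[0,0,0],[0,0,0]],"gripper":[-1,-1,-1,-1,-1,-1,-1,-1,-1,-1,-1,-1]}'; python3 -m pendant '{"delta_pos":[[25,-30,0],[16,-19,0],[8.6,-9.4,0],[0,0,0],[0,0,0],[0,0,0],[0,0,0],[0,0,0],[0,0,0],[0,0,0]],"delta_rot":[[0,0,0],[0,0,0],[0,0,0],[0,0,-8],[0,0,-8],[0,0,-8],[0,0,-8],[0,0,-7.3],[0,0,0],[0,0,0]],"gripper":[-1,-1,-1,-1,-1,-1,-1,-1,-1,-1]}'; python3 go.py 373.9 321 54 20.4
```

```text
t: 30.6
tool_pos: [0.4119, 0.2561, 0.1828]
eef_rot: [-0.0, 0.813, 0.582, -0.001]
force: [0.4, -0.1, -1.0]
width: 0.587
grip_force: 24.9
t: 31.85
tool_pos: [0.3746, 0.3205, 0.1834]
eef_rot: [-0.0, 0.572, 0.821, -0.0]
force: [0.1, -0.2, -0.7]
width: 0.589
grip_force: 24.9
pos [374.6 320.5 183.4] yaw 20.3 delta [  0.7  -0.5 129.4] turn z -0.1 q6 0.11 tilt 0.02
```

```bash
python3 -m pendant '{"delta_pos":[[0.5,-0.5,20],[0,0,30],[0,0,30],[0,0,25],[0,0,15],[0,0,7],[0,0,2.5],[0,0,0],[0,0,0]],"delta_rot":[[0,0,0],[0,0,0],[0,0,0],[0,0,0],[0,0,0],[0,0,0],[0,0,0],[0,0,0],[0,0,0]],"gripper":[-1,-1,-1,-1,-1,-1,-1,-1,-1]}'; python3 -m pendant '{"delta_pos":[[0,0,0],[0,0,0],[0,0,0],[0,0,0],[0,0,0],[0,0,-10],[0,0,-25],[0,0,-30],[0,0,-30],[0,0,-30],[0,0,-10],[0,0,0]],"delta_rot":[[0,0,0],[0,0,0],[0,0,0],[0,0,0],[0,0,0],[0,0,0],[0,0,0],[0,0,0],[0,0,0],[0,0,0],[0,0,0],[0,0,0]],"gripper":[1,1,1,1,1,1,1,1,1,1,1,1]}'; python3 go.py 250 500 230 20.4
```

```text
t: 32.98
tool_pos: [0.3747, 0.3213, 0.0548]
eef_rot: [0.0, 0.571, 0.821, 0.001]
force: [0.8, 0.3, -1.2]
width: 0.589
grip_force: 24.9
t: 34.48
tool_pos: [0.3743, 0.3211, 0.1895]
eef_rot: [0.0, 0.571, 0.821, 0.001]
force: [-1.1, -0.0, -0.0]
width: 1.001
grip_force: 0.0
pos [374.3 321.1 189.5] yaw 20.4 delta [211.  -54.1 -40.6] turn z 0.0 q6 0.11 tilt 0.07
```

Move clear of the view and check.

```bash
python3 -m pendant '{"delta_pos":[[15,-4,-5],[30,-8,-6],[30,-8,-6],[30,-8,-6],[30,-8,-6],[30,-8,-6],[30,-8,-5],[16,-2,0],[0,0,0],[0,0,0]],"delta_rot":[[0,0,0],[0,0,0],[0,0,0],[0,0,0],[0,0,0],[0,0,0],[0,0,0],[0,0,0],[0,0,0],[0,0,0]],"gripper":[1,1,1,1,1,1,1,1,1,1]}'; python3 - <<'E'
from h import *
p,d=manip.grab_frame("top"); cv2.imwrite("pics/top1.png",p); W=cloud(d)
S0=dict(L=(459,102.4),S=(475,-84.8),Q=(373.9,321),O=(563.2,-372.2))
for k,uv in D.items(): print(k,S0[k],fit(W,(uv[0],uv[1]-5),30,.035,.1))
E
```

```text
t: 35.72
tool_pos: [0.2501, 0.4992, 0.2284]
eef_rot: [0.0, 0.571, 0.821, -0.001]
force: [0.2, -0.4, -0.1]
width: 1.005
grip_force: 0.0
L (459, 102.4) n=644 rect c=[458.  101.1] s=[62.4 62.5] a=0.7 circ=[458.5 101.7] r=32.1 ztop=88.8
S (475, -84.8) n=303 rect c=[475.5 -85.8] s=[41.3 41.6] a=89.5 circ=[476.3 -86.1] r=22.0 ztop=88.1
Q (373.9, 321) n=693 rect c=[374.7 320.4] s=[54.7 55.4] a=18.6 circ=[375.3 319.6] r=36.1 ztop=89.9
O (563.2, -372.2) n=987 rect c=[ 565.  -372.1] s=[97.7 49.8] a=75.2 circ=[ 563.8 -372.3] r=52.7 ztop=88.8
```

View pics/top1.png

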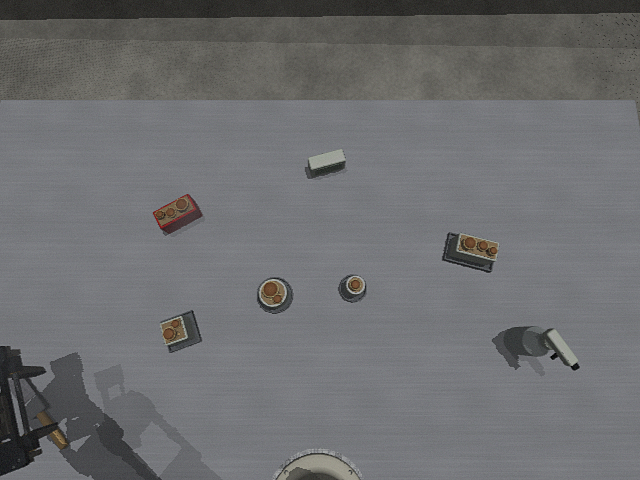

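All four pots stand centred in their saucers: large (274,293), small (355,286), square (174,330), oblong (478,247). Each is within about 2 mm of its saucer's centre. The bottle and hygrometer look unmoved.

```bash
python3 -c "
from workcell import manip
print(manip.close_job())"
```

```text
the job is handed in; nothing more can be done
None
```

The job is handed in at about 36 s: all four white pots stand in their matching saucers, each within about 2 mm of centre by the last camera check, and the bottle and hygrometer look unmoved; no verdict came back.

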